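# Raise the column of a display cake stand to its next hole

### The arm

A 6-joint arm with a two-finger parallel gripper is mounted at the origin on the work surface. World frame = base frame: x ahead of the robot, y to its left, z up, the work surface at z = 0. Lengths are in mm, angles in rad, forces in N, time in s.
With the tool pointing down it reaches from about 350 to 775 mm from the base axis. Payload 7.3 kg.
Tool frame: the origin (TCP) lies midway between the tips of the shut fingers; the grasp point (between the pads) lies 19 mm behind it (bot.tcp_to_grasp is the distance from the TCP to the grasp point, in mm); z points along the fingers, y is the line along which they close (so a half turn about z gives the same grasp; the last joint's range is limited). The gripper opens to 92 mm and grips with 3 to 60 N. Pads are 19 mm wide; open, the fingers measure 130 mm over their backs; the gripper's body (75 mm by 190 mm) begins 47 mm behind the grasp point.
Start: joints at [0.978, 0.342, 1.524, -0, 1.275, -0.146], TCP at [226.832, 473.489, 226.741] pointing down, gripper open.
Joint ranges: [-2.53, 2.53], [-0.77, 2.02], [0.04, 2.7], [-1, 4.14], [0.28, 2.66], [-3.11, 3.11]. Speed limits (rad/s): [2.57, 2.57, 3.14, 3.14, 3.14, 3.14].

### API

Orientations are given as [roll, pitch, yaw] about the fixed x, y, z axes, in that order (R = Rz(yaw) Ry(pitch) Rx(roll)).
In Python, from plant import bot, viewer gives the robot as it stands. The module is installed in compiled form; this text tells all that it offers.
- The arm moves only by the shell command python3 -m handwheel 'ROWS'. ROWS is text: rows parted by semicolons, each of 7 numbers parted by spaces: the shift along the tool's x, y, z scaled (see below), then the turn, a rotation vector about the tool's x, y, z scaled (see below), then the opening, from -1 (shut) to 1 (fully open), so that 0 is half open. In form: tx ty tz rx ry rz gripper; .... A call has 1 to 8 rows; each row is the pose to reach, as a shift and turn from the pose commanded when the call began, along the tool's axes at that moment, turning the shorter way round; what a row does not reach only later rows make up. The controller multiplies each number of a shift by 10 cm and each number of a turn by pi rad. A row lasts 1/12 s, in which the tool goes at most 41.7 mm and 7.16 degrees, less where a joint would pass 70% of its speed; a pose out of reach is approached as far as the arm can. A call with a number of a shift or a turn outside -1 to 1 is refused whole. A call with a gripper value outside its range is refused whole. The fingers move at their own pace and stop on an object; the grip force is fixed at half the most. Time passes only in rows, so rows that repeat a pose let the fingers close. It gives the time, the measured TCP pose, the force, the opening and the grip force at its end, in the units of the state.
- bot.get_obs(): the state, without advancing time (a new reading comes with each control period).
- viewer.capture(name): name is "scene" or "top" or "wrist"; returns a dict with "frame" (480x640x3 uint8, red, green, blue), "fov_y" (degrees; the focal length in pixels is half the picture's height over the tangent of half this angle, whatever the lens; pixels are square), "cx", "cy" (the principal point, pixels), "T" (4x4, takes a point from camera to world coordinates). Camera axes: x right, y down, z forward; pixel columns grow to the right and rows downward; lengths in mm; the calibration is good to about 2 mm. A picture is of the moment at which its call begins. There is no depth.
- bot.close_job(): hands the job in; it is judged then, once.
Trained networks look in a picture, given as the dict that the camera call returned (one of the last four; its "shot" number tells which), for a name from the list of things; names that differ only in an ending like _2 or _b are one class to them, and where a whole thing is asked for, a point or a joint stands for the part that bears it (a point fixed in the world has none). Each returns a list of dicts, best first, with "score" (0 to 1); they miss things now and then, are a little off and sometimes report something else, mostly with a low value. They report only what shows in the picture. A call takes as long as a camera call. They do not tell look-alikes from the thing itself.
- viewer.recognise(target, picture): "centre" ([column, row] in pixels, amid what is visible of it).
- viewer.cut_out(target, picture): "pixels" (480x640 bool, what is visible of it) and "centre" ([column, row] in pixels, amid what is visible of it).
The state is a dict: "time": time; "joint_positions": joint angles; "dq": joint speeds; "tau": joint torques, N m; "tool_pos": TCP position; "tcp_rot": TCP orientation; "contact_force": force on the tool from outside, world axes, zero at the start; "moment": the same for the moment, N m; "grip_width": finger opening in mm; "finger_force": force on a finger pad.
Only numpy, scipy, OpenCV 4.12 (cv2) and the standard library are available. Lean on these libraries where they do the work, as an engineer would, in place of code of your own. Each camera call takes 0.05 s, during which the arm holds its last target. There are 200 camera calls.

### The job

Raise the telescopic brass column of the cake stand by one hole: squeeze its spring button flush, slide the sleeve straight up until the button snaps out of the next hole, and let go. Then, before a cake goes on it, check the lock by pressing straight down on the top of the column with a push of about 15 to 20 newtons for a moment, and come away. Neither lift, tip nor shove the stand, do not lean on it harder than 30 newtons, and leave the plate, the cake, the macarons and the ticket holder alone.

Things in the scene. Friction and masses are not known exactly. Their poses are not given: they have to be found in the camera images.
- stand: Display stand without its plate: heavy loose steel foot (disc 170 mm across, 12 mm thick, 1.3 to 2 kg) with an upright telescopic column. Origin: centre of the foot's underside; z up along the column, y towards the side with the button. Only its weight holds it: a pull of about 18 N or more on the locked column lifts it.
- column: The brass sleeve: round tube 28 mm across, 2 mm wall, 145 mm long, about 0.5 kg, keyed (cannot turn), sliding on a thinner tube fixed to the foot with 1 to 3 N of friction; unlocked it drops. Origin: on its axis, 22 mm below its top edge, level with its top hole. Three 11.8 mm holes in a row, each 30 to 47 mm below the last (even, but differs from stand to stand): find the next by feel.
- grip (a point): Point on the column's axis at the height of the button, 145 mm above the counter, fixed to the stand; y axis towards the button. At the start the sleeve is in its lowest place, 22 to 167 mm above the counter, and the button stands in its top hole. Good place to pinch the sleeve from above, fingers closing along y, one pad on the button, the other on the bare back.
- button_tip (a point): Tip of the domed steel spring button (10 mm across) when out, 4.5 mm proud of the sleeve, pointing along the stand's +y. This point is fixed to the stand, it does not follow the button in. Flush takes about 4 N. Held flush by a pad, it is cammed in under the wall as sleeve and pads are drawn up 3 mm with 8 to 16 N; then it slides inside.
- seat_top (a point): Centre of the flat top of the steel spigot (22 mm wide, 9 high) topping the sleeve, where the lock is checked; moves with the sleeve; starts 176 mm above the counter, 31 above the button. At the next hole the dome first kicks the sleeve up the last 2 to 3 mm (not locked yet: a push would force it back), then the sleeve stops dead; let go, it sinks 1 to 2 mm on to the button. Fingers over 22 mm below the top hole could cover the next.
- plate: Bystander: the stand's steel cake plate, 224 mm across and 26 mm high, lying loose on the counter. Origin: centre of its underside.
- cake: Bystander: round chocolate cake on a white plate, 230 mm across and 84 mm high, loose. Origin: centre of its underside.
- macarons: Bystander: black tray of macarons, 120 x 220 mm and 34 mm high, loose. Origin: centre of its underside.
- ticket: Bystander: steel ticket holder, round foot 64 mm across, with an upright blank card 85 mm wide, 122 mm high in all, loose. Origin: centre of its underside.
Mind the look-alikes: they are no part of the job. Of the things like the stand, leave any that is pink or turquoise; of the rest the smaller one is meant.

How it is judged:
By the outcome, as a careful person would: the job done as asked, in the order asked, and still so for the second after the job is handed in, with the robot touching nothing.
It also fails if it takes over 58 s, if anything falls off the work surface, if the arm or the gripper's body presses on something with over 40 N, if the wrist force passes 120 N, or if a joint passes its speed limit or range.

## Working session

There is one attempt and no reset: what is moved stays moved. The work goes in short steps, Python scripts to look and compute and a shell command to move; the robot and the scene stay as the last step left them, time stands still between calls to the robot, and variables do not carry over. Pictures are saved under pics/ and viewed, at most 10 in all, crops included, and the job is handed in when it is done.

```bash
mkdir -p pics
cat > h.py <<'E'
import numpy as np, cv2
from plant import bot, viewer
def shot(n,f=None):
    p=viewer.capture(n)
    if f: cv2.imwrite('pics/'+f,cv2.cvtColor(p['frame'],cv2.COLOR_RGB2BGR))
    return p
def foc(p): return p['frame'].shape[0]/2/np.tan(np.radians(p['fov_y'])/2)
def ray(p,c):
    T=np.array(p['T']);f=foc(p)
    d=T[:3,:3]@np.array([(c[0]-p['cx'])/f,(c[1]-p['cy'])/f,1]);return T[:3,3],d/np.linalg.norm(d)
def atz(p,c,z):
    o,d=ray(p,c);return o+d*(z-o[2])/d[2]
def proj(p,X):
    T=np.array(p['T']);q=T[:3,:3].T@(np.array(X)-T[:3,3]);f=foc(p);return [p['cx']+f*q[0]/q[2],p['cy']+f*q[1]/q[2]]
E
python3 - <<'E'
from h import *
np.set_printoptions(precision=1,suppress=True)
o=bot.get_obs();print(o)
a=shot('scene','s1.png');b=shot('top','t1.png')
for p in(a,b):
  print(p['fov_y'],p['T'][:3,3] if hasattr(p['T'],'shape') else p['T'])
  for t in('stand','button_tip','seat_top'):
    for r in viewer.recognise(t,p): print(t,r['score'],r['centre'])
E
python3 -c "
import cv2;import numpy as np
cv2.imwrite('pics/st1.png',cv2.resize(np.vstack([cv2.imread('pics/s1.png'),cv2.imread('pics/t1.png')])[:],None,fx=.62,fy=.62))"
```

```text
{'time': 0.0, 'joint_positions': array([ 1. ,  0.3,  1.5,  0. ,  1.3, -0.1]), 'dq': array([-0.,  0., -0., -0.,  0.,  0.]), 'tau': array([  0. , -43.1, -24.4,   0.1,   0.1,  -0. ]), 'tool_pos': array([226.6, 473.1, 226.1]), 'tcp_rot': array([-3.1, -0. ,  2.7]), 'contact_force': array([-0. ,  0.2,  0.4]), 'moment': array([-0., -0., -0.]), 'finger_force': 0.0, 'grip_width': 91.79991897482579}
50.63763226264046 [1042.7 -417.5  908.6]
stand 0.9 [294.7, 289.6]
stand 0.79 [148.3, 262.3]
stand 0.7 [383.1, 241.9]
stand 0.6 [360.3, 144.7]
button_tip 0.96 [386.3, 242.4]
button_tip 0.9 [297.4, 290.5]
button_tip 0.68 [358.2, 141.7]
button_tip 0.65 [144.7, 259.4]
seat_top 0.77 [355.3, 107.5]
seat_top 0.62 [294.0, 264.8]
seat_top 0.59 [385.5, 213.7]
seat_top 0.58 [135.4, 221.3]
56.671781618076054 [ 398.6    0.5 1266.9]
stand 0.68 [271.8, 236.3]
stand 0.67 [353.8, 241.5]
stand 0.67 [429.1, 338.7]
stand 0.67 [205.0, 351.6]
button_tip 0.88 [206.0, 348.1]
button_tip 0.7 [355.5, 241.4]
button_tip 0.7 [430.2, 341.0]
button_tip 0.59 [287.8, 152.3]
button_tip 0.56 [273.3, 233.9]
seat_top 0.98 [444.2, 347.4]
seat_top 0.85 [189.7, 354.5]
seat_top 0.55 [266.7, 230.6]
```

View pics/s1.png

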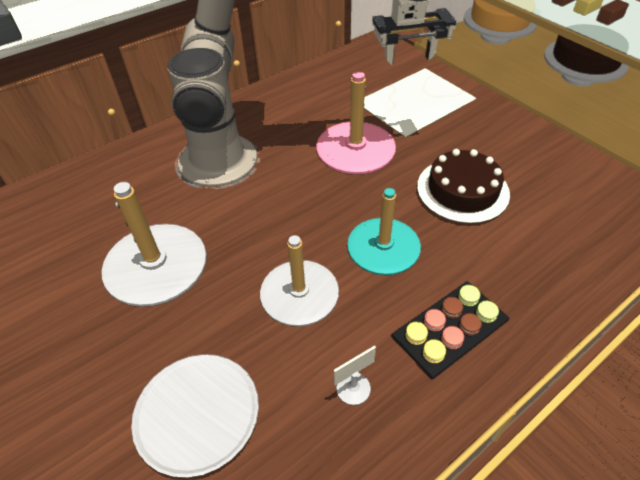

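View pics/t1.png

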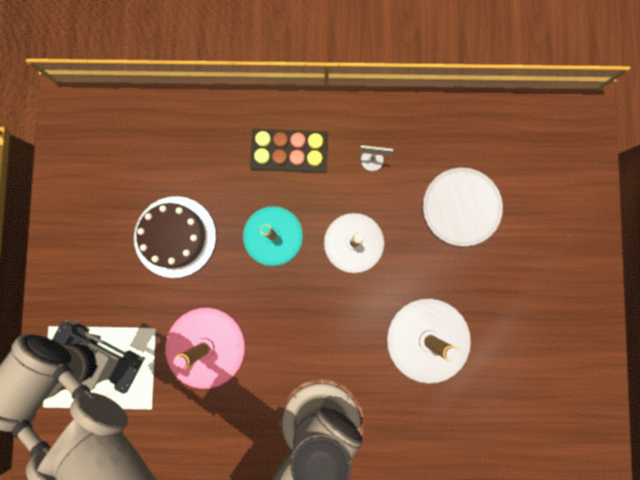

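The target is the smaller steel stand: scene about (299,290), top view (354,242). The pink, turquoise and larger steel stands are look-alikes. I don't know yet which way the button faces.

Run:
```python
from h import *
np.set_printoptions(precision=2,suppress=True)
a=shot('scene');b=shot('top')
ims=[]
for p,c in((a,(294,290)),(b,(354,242))):
  for r in viewer.cut_out('stand',p):
    if abs(r['centre'][0]-c[0])<25 and abs(r['centre'][1]-c[1])<25:
      m=r['pixels'];ys,xs=np.nonzero(m);print(m.sum(),xs.min(),xs.max(),ys.min(),ys.max())
      (ex,ey),ax,an=cv2.fitEllipse(max(cv2.findContours(m.astype(np.uint8),0,1)[0],key=len))
      print('ell',ex,ey,ax,atz(p,(ex,ey),12)); break
  x,y=c; f=p['frame'][y-62:y+43,x-50:x+50]; ims.append(cv2.resize(f,(400,420),interpolation=cv2.INTER_CUBIC))
print(atz(a,(295,241),176),atz(b,(358,239),176))
cv2.imwrite('pics/c1.png',np.hstack(ims)[:,:,::-1])
w=shot('wrist');T=w['T'];print('wrist',w['fov_y'],np.array(T),bot.get_obs()['tcp_rot'])
```

```text
4273 261 337 237 325
ell 298.2124938964844 288.1201477050781 (72.93810272216797, 81.45245361328125) [495.35 -84.35  12.  ]
2787 324 383 213 272
ell 353.8310852050781 242.63059997558594 (58.491756439208984, 58.88898849487305) [500.04 -86.35  12.  ]
[502.87 -85.76 176.  ] [495.9  -85.16 176.  ]
wrist 66.7614666170108 [[  0.43   0.87   0.25 160.4 ]
 [  0.9   -0.42  -0.12 506.17]
 [  0.     0.27  -0.96 385.57]
 [  0.     0.     0.     1.  ]] [3.14 0.   2.69]
```

View pics/c1.png

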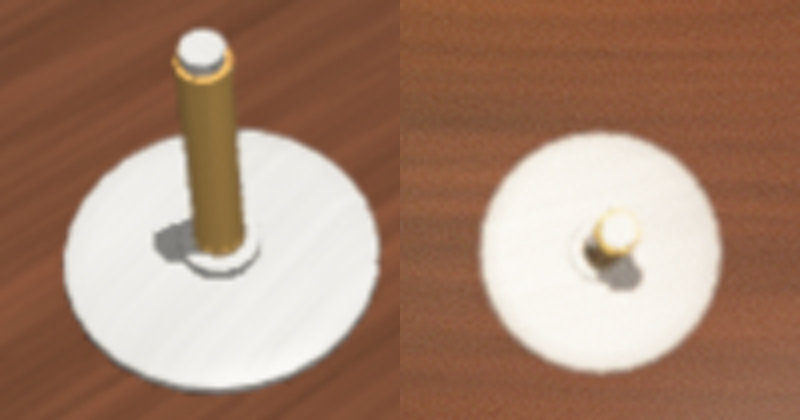

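The button isn't visible from the scene camera, so it faces the robot side. I'll move the wrist camera there.

```bash
for i in 1; do python3 -m handwheel '0 0 -0.4 0 0 0 1; -0.2 -0.2 -0.4 0 0 0 1; -0.45 -0.48 -0.4 0 0 0 1; -0.7 -0.75 -0.4 0 0 0 1; -0.9 -0.96 -0.4 0 0 0 1'; done
python3 -m handwheel '-0.25 -0.25 0 0 0 0 1; -0.5 -0.5 0 0 0 0 1; -0.7 -0.75 0 0 0 0 1; -0.9 -0.96 0 0 0 0 1'
python3 -m handwheel '-0.25 -0.25 0 0 0 0 1; -0.5 -0.5 0 0 0 0 1; -0.7 -0.75 0 0 0 0 1; -0.9 -0.96 0 0 0 0 1'
python3 -m handwheel '-0.25 -0.25 0 0 0 0 1; -0.5 -0.5 0 0 0 0 1; -0.7 -0.75 0 0 0 0 1; -0.9 -0.96 0 0 0 0 1; -0.9 -0.96 0 0 0 0 1; -0.9 -0.96 0 0 0 0 1'
python3 - <<'E'
from h import *
np.set_printoptions(precision=2,suppress=True)
w=shot('wrist','w1.png');o=bot.get_obs();print(o['time'],o['tool_pos'],o['tcp_rot'],o['contact_force'],np.array(w['T'])[:3])
for t in('button_tip','seat_top','stand'):
  for r in viewer.recognise(t,w): print(t,r['score'],r['centre'])
print(proj(w,[499,-85,176]),proj(w,[499,-85,145]))
E
```

```text
time: 1.07
tool_pos: [266.5, 346.0, 266.8]
tcp_rot: [-3.141, 0.001, 2.695]
contact_force: [0.4, 0.8, 0.3]
grip_width: 91.9
finger_force: 0.0
time: 1.4
tool_pos: [306.1, 220.8, 266.9]
tcp_rot: [3.141, 0.0, 2.695]
contact_force: [1.2, 0.7, 0.1]
grip_width: 91.7
finger_force: 0.0
time: 1.73
tool_pos: [345.9, 95.3, 267.0]
tcp_rot: [3.141, 0.001, 2.694]
contact_force: [0.8, -0.2, -0.6]
grip_width: 91.9
finger_force: 0.0
time: 2.23
tool_pos: [385.7, -29.4, 266.6]
tcp_rot: [3.141, -0.0, 2.691]
contact_force: [-0.0, 1.4, -0.1]
grip_width: 92.1
finger_force: 0.0
2.2833 [385.37 -28.42 266.59] [ 3.14 -0.    2.69] [-0.41 -0.32 -0.08] [[  0.43   0.87   0.25 319.42]
 [  0.9   -0.42  -0.12   3.47]
 [  0.     0.27  -0.96 425.45]]
button_tip 0.88 [324.0, 284.3]
button_tip 0.87 [509.4, 226.9]
button_tip 0.57 [66.7, 173.1]
seat_top 0.84 [555.2, 263.3]
seat_top 0.7 [323.1, 361.6]
seat_top 0.53 [320.6, 286.9]
stand 0.93 [504.8, 230.9]
stand 0.8 [322.3, 284.7]
stand 0.67 [69.5, 174.4]
stand 0.42 [321.4, 360.5]
[np.float64(321.92707619106153), np.float64(388.9659098114008)] [np.float64(322.09771056851315), np.float64(365.34566816601216)]
```

View pics/w1.png

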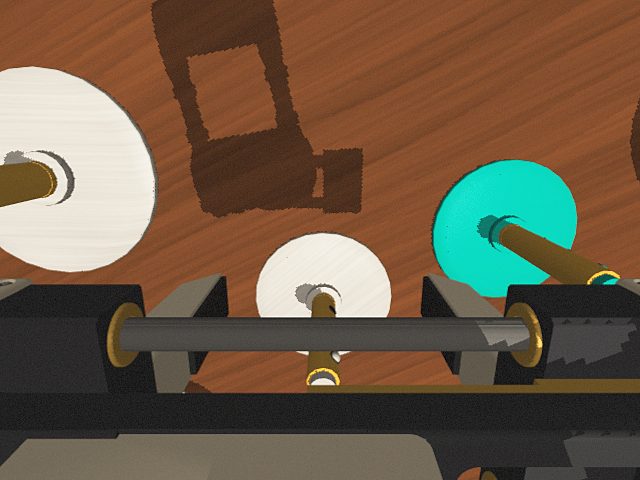

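The button shows at (337,357), standing off the right of the column, partly behind the gripper bar. I'll move closer for a clear view.

```bash
python3 -m handwheel '-0.25 0 0 0 0 0 1; -0.5 0 0 0 0 0 1; -0.75 0.0 0 0 0 0 1; -0.75 0.0 0 0 0 0 1; -0.75 0.0 0 0 0 0 1'
python3 - <<'E'
from h import *
np.set_printoptions(precision=2,suppress=True)
w=shot('wrist');o=bot.get_obs();print(o['time'],o['tool_pos'],o['tcp_rot'])
for t in('button_tip','seat_top'):
  for r in viewer.recognise(t,w): print(t,r['score'],r['centre'])
c=proj(w,[499,-85,160]);print(c)
x,y=int(c[0]),int(c[1]);x0,y0=x-50,y-60;print(x0,y0)
cv2.imwrite('pics/w2.png',cv2.resize(w['frame'][y0:y0+75,x0:x0+100],(800,600),interpolation=cv2.INTER_CUBIC)[:,:,::-1])
np.save('w2T.npy',w['T'])
E
```

```text
time: 2.85
tool_pos: [453.4, -60.0, 266.3]
tcp_rot: [3.142, -0.001, 2.696]
contact_force: [0.1, -1.2, 0.5]
grip_width: 91.9
finger_force: 0.0
2.9 [452.7  -59.72 266.37] [ 3.14 -0.    2.7 ]
button_tip 0.93 [518.2, 168.3]
button_tip 0.76 [322.7, 238.3]
button_tip 0.58 [62.9, 109.0]
seat_top 0.9 [580.7, 185.8]
seat_top 0.71 [19.0, 101.3]
seat_top 0.69 [317.1, 277.6]
[np.float64(319.1834756435849), np.float64(296.602945289738)]
269 236
```

View pics/w2.png

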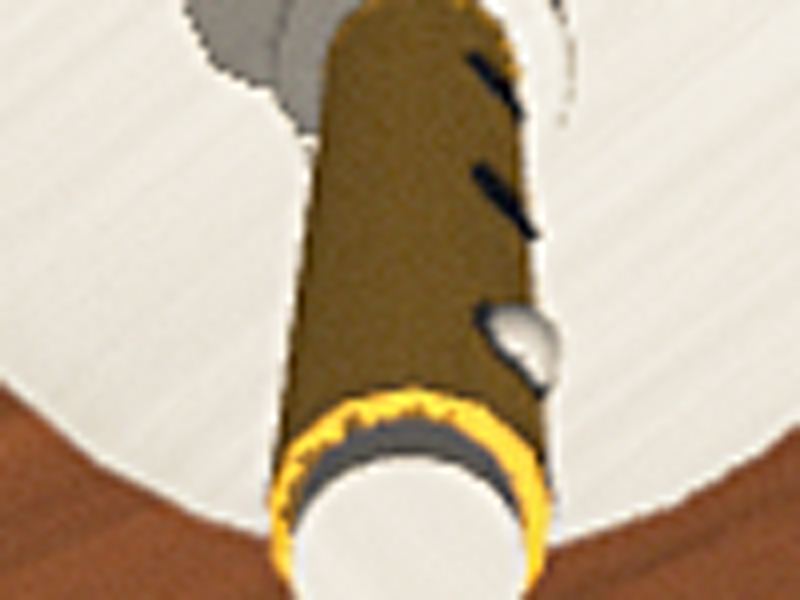

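The button protrudes to the right at crop (530,345). Holes are at (498,85), (505,200) and (513,350), and the spigot centre is about (410,560). I'll fit the pose to these.

Run:
```python
from h import *
from scipy.optimize import least_squares
np.set_printoptions(precision=2,suppress=True)
w=dict(T=np.load('w2T.npy'),fov_y=66.7614666170108,cx=319.5,cy=239.5,frame=np.zeros((480,640,3)))
p=shot('wrist');w['cx'],w['cy']=p['cx'],p['cy'];print(p['cx'],p['cy'])
px=np.array([(498,87),(505,201),(512,350),(410,558)])/8-.5+np.array([269,236])
def pts(q):
  x,y,a,h=q;d=np.array([np.cos(a),np.sin(a)])*14
  return [[x+d[0],y+d[1],145-2*h],[x+d[0],y+d[1],145-h],[x+d[0],y+d[1],145],[x,y,176]]
f=lambda q:(np.array([proj(w,P) for P in pts(q)])-px).ravel()
r=least_squares(f,[499,-85,1.3,38],x_scale=[1,1,.1,1]);print(r.x,np.degrees(r.x[2]),r.fun)
x,y,a,h=r.x
C=np.linalg.inv(r.jac.T@r.jac);print('sd for .5px',.5*np.sqrt(np.diag(C)))
t=[x+18.5*np.cos(a),y+18.5*np.sin(a),145];print('tip crop',(np.array(proj(w,t))+.5-[269,236])*8)
```

```text
324.1806760650676 235.69440930706202
[498.99 -84.7    1.81  44.47] 103.43728031417922 [ 0.11  0.01  0.1  -0.03  0.35 -0.43 -0.47  0.42]
sd for .5px [0.39 0.26 0.04 1.03]
tip crop [548.86 321.11]
```

```bash
python3 -m handwheel '-0.1 0 0 0 0 -0.036 1; -0.2 -0.01 0 0 0 -0.072 1; -0.3 -0.02 0 0 0 -0.109 1; -0.4 -0.02 0 0 0 -0.145 1; -0.522 -0.026 0 0 0 -0.181 1; -0.522 -0.026 0 0 0 -0.217 1; -0.522 -0.026 0 0 0 -0.217 1; -0.522 -0.026 0 0 0 -0.217 1'
python3 - <<'E'
from h import *
np.set_printoptions(precision=3,suppress=True)
P=[];R=[]
for i in range(4):
  w=viewer.capture('scene');o=bot.get_obs();P.append(o['tool_pos']);R.append(o['tcp_rot']);F=o['contact_force']
print(np.mean(P,0),R,F,o['joint_positions'])
w=shot('wrist');print(proj(w,[499,-84.7,176]),proj(w,[494.7,-66.7,145]))
y0=max(0,int(proj(w,[499,-84.7,150])[1])-100);x0=int(proj(w,[499,-84.7,150])[0])-100
cv2.imwrite('pics/w3.png',cv2.resize(w['frame'][y0:y0+150,x0:x0+200],(800,600),interpolation=cv2.INTER_CUBIC)[:,:,::-1]);print(x0,y0)
E
```

```text
time: 3.72
tool_pos: [498.6, -85.2, 266.9]
tcp_rot: [3.141, 0.0, -2.91]
contact_force: [-0.2, 0.2, 0.3]
grip_width: 92.0
finger_force: 0.0
[498.734 -85.32  266.952] [array([ 3.141,  0.   , -2.91 ]), array([ 3.142,  0.   , -2.909]), array([-3.142,  0.   , -2.909]), array([-3.142,  0.   , -2.908])] [0.259 0.296 0.366] [-0.321  0.278  1.504  0.     1.36  -2.125]
[np.float64(324.035129537656), np.float64(238.76699786822172)] [np.float64(347.2377362587692), np.float64(227.69740991756646)]
224 129
```

View pics/w3.png

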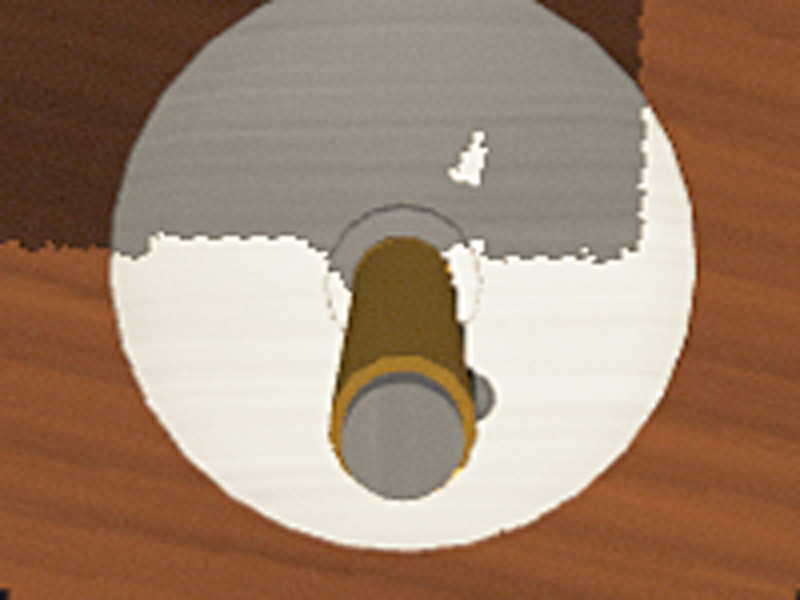

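The prediction matches the picture: button tip at (347,228), spigot centre at (324.7,238). I'll descend around the column, then close.

```bash
python3 -m handwheel '-0.004 0.009 0.2 0 0 0 1; -0.004 0.009 0.5 0 0 0 1; -0.004 0.009 0.8 0 0 0 1; -0.004 0.009 1 0 0 0 1'
python3 -m handwheel '0 0 0.15 0 0 0 0.5; 0 0 0.3 0 0 0 0.2; 0 0 0.41 0 0 0 0; 0 0 0.41 0 0 0 -0.1; 0 0 0.41 0 0 0 -0.1;0 0 0.41 0 0 0 -0.1'
python3 - <<'E'
from h import *
o=bot.get_obs();print(o['tool_pos'],o['contact_force'],o['grip_width'])
E
```

```text
time: 4.3
tool_pos: [498.2, -84.3, 164.5]
tcp_rot: [3.14, -0.002, -2.908]
contact_force: [-0.7, -0.2, -0.1]
grip_width: 91.6
finger_force: 0.0
time: 4.8
tool_pos: [499.8, -84.8, 126.5]
tcp_rot: [-3.141, 0.001, -2.907]
contact_force: [0.8, 0.5, 0.4]
grip_width: 56.6
finger_force: 0.0
[499.81633141 -84.82130642 126.49720547] [0.79052455 0.51723784 0.44754073] 56.59192134663508
```

```bash
python3 -m handwheel '0 0 0 0 0 0 -0.17; 0 0 0 0 0 0 -0.17;0 0 0 0 0 0 -0.17; 0 0 0 0 0 0 -0.17'; python3 -m handwheel '0 0 0 0 0 0 -0.25; 0 0 0 0 0 0 -0.32; 0 0 0 0 0 0 -0.38; 0 0 0 0 0 0 -0.38'; python3 -m handwheel '0 0 0 0 0 0 -0.5; 0 0 0 0 0 0 -0.6; 0 0 0 0 0 0 -1; 0 0 0 0 0 0 -1; 0 0 0 0 0 0 -1; 0 0 0 0 0 0 -1'
```

```text
time: 5.13
tool_pos: [499.5, -84.7, 126.1]
tcp_rot: [-3.141, 0.001, -2.907]
contact_force: [-0.3, 0.1, 0.3]
grip_width: 38.2
finger_force: 0.0
time: 5.47
tool_pos: [499.4, -84.8, 125.8]
tcp_rot: [-3.141, 0.0, -2.906]
contact_force: [0.0, -0.5, 1.1]
grip_width: 28.7
finger_force: 3.7
time: 5.97
tool_pos: [499.5, -85.1, 125.8]
tcp_rot: [-3.141, 0.0, -2.907]
contact_force: [-0.6, -3.6, 1.0]
grip_width: 27.4
finger_force: 30.0
```

```bash
python3 -m handwheel '0 -0.004 0 0 0 0 -1; 0 -0.004 0 0 0 0 -1'; python3 -m handwheel '0 -0.004 -0.005 0 0 0 -1; 0 -0.004 -0.01 0 0 0 -1;0 -0.004 -0.01 0 0 0 -1'; python3 -m handwheel '0 0 -0.005 0 0 0 -1; 0 0 -0.01 0 0 0 -1;0 0 -0.01 0 0 0 -1'
```

```text
time: 6.13
tool_pos: [499.5, -85.1, 125.8]
tcp_rot: [3.142, 0.0, -2.907]
contact_force: [0.6, -2.4, 1.1]
grip_width: 28.0
finger_force: 30.0
time: 6.38
tool_pos: [499.5, -85.1, 126.2]
tcp_rot: [3.141, -0.0, -2.907]
contact_force: [2.9, -0.4, -7.3]
grip_width: 27.7
finger_force: 30.0
time: 6.63
tool_pos: [499.5, -85.1, 127.4]
tcp_rot: [3.141, -0.0, -2.907]
contact_force: [4.0, 0.8, -8.5]
grip_width: 27.4
finger_force: 30.0
```

```bash
python3 -m handwheel '0 0 -0.005 0 0 0 -1; 0 0 -0.01 0 0 0 -1;0 0 -0.01 0 0 0 -1'; python3 -m handwheel '0 0 -0.005 0 0 0 -1; 0 0 -0.01 0 0 0 -1;0 0 -0.01 0 0 0 -1';  python3 -m handwheel '0 0 -0.01 0 0 0 -1; 0 0 -0.02 0 0 0 -1;0 0 -0.02 0 0 0 -1'
```

```text
time: 6.88
tool_pos: [499.5, -85.2, 128.6]
tcp_rot: [3.141, -0.0, -2.907]
contact_force: [4.6, 1.7, -9.9]
grip_width: 27.4
finger_force: 30.0
time: 7.13
tool_pos: [499.5, -85.2, 129.6]
tcp_rot: [3.141, -0.0, -2.907]
contact_force: [3.6, 2.7, -9.6]
grip_width: 28.0
finger_force: 30.0
time: 7.38
tool_pos: [499.4, -85.2, 132.0]
tcp_rot: [3.141, -0.0, -2.907]
contact_force: [3.0, 2.8, -6.7]
grip_width: 27.4
finger_force: 30.0
```

```bash
python3 -m handwheel '0 0 -0.03 0 0 0 -1; 0 0 -0.06 0 0 0 -1;0 0 -0.09 0 0 0 -1; 0 0 -0.12 0 0 0 -1; 0 0 -0.15 0 0 0 -1; 0 0 -0.18 0 0 0 -1;0 0 -0.18 0 0 0 -1'; for i in 1; do python3 -m handwheel '0 0 -0.005 0 0 0 -1;0 0 -0.01 0 0 0 -1;0 0 -0.015 0 0 0 -1;0 0 -0.02 0 0 0 -1; 0 0 -0.02 0 0 0 -1'; done; python3 -m handwheel '0 0 -0.005 0 0 0 -1;0 0 -0.01 0 0 0 -1;0 0 -0.015 0 0 0 -1;0 0 -0.02 0 0 0 -1; 0 0 -0.02 0 0 0 -1'
```

```text
time: 7.97
tool_pos: [499.4, -85.2, 150.5]
tcp_rot: [3.141, 0.0, -2.907]
contact_force: [1.8, 5.0, -3.5]
grip_width: 27.9
finger_force: 30.0
time: 8.38
tool_pos: [499.4, -85.2, 151.8]
tcp_rot: [3.141, -0.0, -2.907]
contact_force: [1.3, 3.8, -3.8]
grip_width: 27.3
finger_force: 30.0
time: 8.8
tool_pos: [499.4, -85.2, 154.0]
tcp_rot: [3.141, 0.0, -2.907]
contact_force: [1.7, 4.4, -2.8]
grip_width: 27.2
finger_force: 30.0
```

```bash
for i in 1; do python3 -m handwheel '0 0.002 -0.005 0 0 0 -1;0 0.004 -0.01 0 0 0 -1;0 0.004 -0.015 0 0 0 -1;0 0.004 -0.02 0 0 0 -1'; done; python3 -m handwheel '0 0 -0.005 0 0 0 -1;0 0 -0.01 0 0 0 -1;0 0 -0.015 0 0 0 -1;0 0 -0.02 0 0 0 -1';python3 -m handwheel '0 0 -0.005 0 0 0 -1;0 0 -0.01 0 0 0 -1;0 0 -0.015 0 0 0 -1;0 0 -0.02 0 0 0 -1';python3 -m handwheel '0 0 -0.005 0 0 0 -1;0 0 -0.01 0 0 0 -1;0 0 -0.015 0 0 0 -1;0 0 -0.02 0 0 0 -1'
```

```text
time: 9.13
tool_pos: [499.4, -85.2, 155.6]
tcp_rot: [3.142, -0.0, -2.907]
contact_force: [2.2, 3.0, -5.6]
grip_width: 27.5
finger_force: 30.0
time: 9.47
tool_pos: [499.4, -85.2, 157.7]
tcp_rot: [3.142, -0.0, -2.907]
contact_force: [2.4, 2.0, -9.1]
grip_width: 27.8
finger_force: 30.0
time: 9.8
tool_pos: [499.4, -85.2, 159.8]
tcp_rot: [-3.142, -0.0, -2.907]
contact_force: [1.8, 0.6, -7.2]
grip_width: 27.5
finger_force: 30.0
time: 10.13
tool_pos: [499.4, -85.2, 161.8]
tcp_rot: [-3.142, 0.0, -2.907]
contact_force: [1.9, 1.1, -7.2]
grip_width: 27.8
finger_force: 30.0
```

```bash
python3 -m handwheel '0 0 -0.005 0 0 0 -1;0 0 -0.01 0 0 0 -1' | grep -E 'tool_pos|contact'; python3 -m handwheel '0 0 -0.005 0 0 0 -1;0 0 -0.01 0 0 0 -1' | grep -E 'tool_pos|contact'; python3 -m handwheel '0 0 -0.005 0 0 0 -1;0 0 -0.01 0 0 0 -1' | grep -E 'tool_pos|contact'
```

```text
tool_pos: [499.4, -85.1, 162.7]
contact_force: [2.3, -0.1, -7.4]
tool_pos: [499.4, -85.2, 163.9]
contact_force: [0.2, 1.9, -4.4]
tool_pos: [499.4, -85.2, 165.2]
contact_force: [-0.4, 1.6, -0.2]
```

```bash
python3 -m handwheel '0 0 -0.005 0 0 0 -1;0 0 -0.01 0 0 0 -1' | grep -E 'tool_pos|contact'; python3 -m handwheel '0 0 -0.005 0 0 0 -1;0 0 -0.01 0 0 0 -1' | grep -E 'tool_pos|contact'
```

```text
tool_pos: [499.4, -85.2, 166.2]
contact_force: [-2.1, 0.5, 3.3]
tool_pos: [499.5, -85.2, 167.1]
contact_force: [-1.5, 1.0, 4.3]
```

```bash
python3 -m handwheel '0 0 -0.005 0 0 0 -1; 0 0 -0.005 0 0 0 -1' | grep -E 'tool_pos|contact'; python3 -m handwheel '0 0 -0.005 0 0 0 -1; 0 0 -0.005 0 0 0 -1' | grep -E 'tool_pos|contact'
```

```text
tool_pos: [499.4, -85.2, 167.8]
contact_force: [-2.2, -0.1, 1.2]
tool_pos: [499.5, -85.2, 168.0]
contact_force: [-1.6, -0.6, -1.2]
```

```bash
python3 -m handwheel '0 0 -0.005 0 0 0 -1; 0 0 -0.005 0 0 0 -1' | grep -E 'tool_pos|contact'
```

```text
tool_pos: [499.4, -85.2, 168.4]
contact_force: [-2.9, -0.0, 6.4]
```

```bash
python3 -m handwheel '0 0 -0.005 0 0 0 -1; 0 0 -0.005 0 0 0 -1' | grep -E 'tool_pos|contact|width'; python3 -m handwheel '0 0 -0.005 0 0 0 -1; 0 0 -0.005 0 0 0 -1' | grep -E 'tool_pos|contact|width'
```

```text
tool_pos: [499.4, -85.2, 168.7]
contact_force: [-2.8, 0.2, 3.5]
grip_width: 27.8
tool_pos: [499.4, -85.2, 169.0]
contact_force: [-1.1, -0.0, 2.3]
grip_width: 27.6
```

```bash
python3 -m handwheel '0 0 -0.005 0 0 0 -1; 0 0 -0.005 0 0 0 -1' | grep -E 'tool_pos|contact|width'; python3 -m handwheel '0 0 -0.005 0 0 0 -1; 0 0 -0.005 0 0 0 -1' | grep -E 'tool_pos|contact|width'
```

```text
tool_pos: [499.4, -85.2, 169.4]
contact_force: [0.1, -0.6, -2.1]
grip_width: 27.7
tool_pos: [499.4, -85.2, 169.7]
contact_force: [0.4, -1.2, -5.6]
grip_width: 27.9
```

```bash
python3 -m handwheel '0 0 -0.004 0 0 0 -1; 0 0 -0.004 0 0 0 -1' | grep -E 'tool_pos|contact|width'; python3 -m handwheel '0 0 0 0 0 0 -1; 0 0 0 0 0 0 -1' | grep -E 'tool_pos|contact|width'
```

```text
tool_pos: [499.4, -85.1, 170.3]
contact_force: [0.7, -1.0, -6.3]
grip_width: 27.8
tool_pos: [499.4, -85.2, 170.5]
contact_force: [0.6, -1.9, -5.0]
grip_width: 27.7
```

```bash
python3 -m handwheel '0 0 -0.004 0 0 0 -1; 0 0 -0.004 0 0 0 -1' | grep -E 'tool_pos|contact|width'; python3 -m handwheel '0 0 -0.003 0 0 0 -1; 0 0 -0.003 0 0 0 -1' | grep -E 'tool_pos|contact|width'
```

```text
tool_pos: [499.4, -85.2, 171.0]
contact_force: [0.9, -2.2, -6.4]
grip_width: 27.9
tool_pos: [499.4, -85.1, 171.4]
contact_force: [0.9, -1.2, -4.3]
grip_width: 27.9
```

```bash
python3 -m handwheel '0 0 -0.004 0 0 0 -1; 0 0 -0.004 0 0 0 -1' | grep -E 'tool_pos|contact|width'; python3 -m handwheel '0 0 -0.003 0 0 0 -1; 0 0 -0.003 0 0 0 -1' | grep -E 'tool_pos|contact|width'
```

```text
tool_pos: [499.4, -85.1, 171.8]
contact_force: [0.4, -2.4, -4.9]
grip_width: 27.4
tool_pos: [499.4, -85.1, 171.9]
contact_force: [1.1, -2.9, -7.3]
grip_width: 27.7
```

```bash
python3 -m handwheel '0 0 -0.003 0 0 0 -1; 0 0 -0.003 0 0 0 -1' | grep -E 'tool_pos|contact|width'; python3 -m handwheel '0 0 -0.003 0 0 0 -1; 0 0 -0.003 0 0 0 -1' | grep -E 'tool_pos|contact|width'
```

```text
tool_pos: [499.4, -85.2, 172.1]
contact_force: [1.1, -3.3, -9.4]
grip_width: 27.6
tool_pos: [499.4, -85.1, 172.2]
contact_force: [3.0, -3.1, -11.6]
grip_width: 28.1
```

The sleeve stopped dead at about 46 mm of travel, with the pull rising to 11.6 N. I'll let go now.

```bash
python3 -m handwheel '0 0 0 0 0 0 -0.2; 0 0 0 0 0 0 0; 0 0 0 0 0 0 0.3; 0 0 0 0 0 0 0.6; 0 0 0 0 0 0 0.6;0 0 0 0 0 0 0.6'; python3 -m handwheel '0 0 -0.3 0 0 0 0.6; 0 0 -0.6 0 0 0 0.6; 0 0 -0.9 0 0 0 0.6; 0 0 -1 0 0 0 0.6; 0 0 -1 0 0 0 0.6; 0 0 -1 0 0 0 0.6'
python3 - <<'E'
from h import *
np.set_printoptions(precision=2,suppress=True)
w=shot('wrist');o=bot.get_obs();print(o['tool_pos'],o['contact_force'])
for z in(176,217,220,223):print(z,proj(w,[499,-84.7,z]))
t=[494.7,-66.7,145];print(proj(w,t))
c=proj(w,[499,-84.7,180]);x0,y0=int(c[0])-80,int(c[1])-70;print(x0,y0)
A=cv2.resize(w['frame'][y0:y0+150,x0:x0+100],(400,600),interpolation=cv2.INTER_CUBIC)
s=shot('scene');B=cv2.resize(s['frame'][210:330,255:335],(400,600),interpolation=cv2.INTER_CUBIC)
for z in(217,220,223):print('scene',z,proj(s,[499,-84.7,z]))
cv2.imwrite('pics/w4.png',np.hstack([A,B])[:,:,::-1])
E
```

```text
time: 13.97
tool_pos: [499.5, -85.0, 173.0]
tcp_rot: [-3.141, 0.001, -2.907]
contact_force: [0.6, -0.2, -0.3]
grip_width: 62.8
finger_force: 0.0
time: 14.47
tool_pos: [499.4, -85.0, 272.6]
tcp_rot: [-3.141, 0.001, -2.907]
contact_force: [0.0, 0.1, -0.8]
grip_width: 73.2
finger_force: 0.0
[498.94 -84.91 271.63] [ 0.39 -1.02  0.39]
176 [np.float64(323.7282365259926), np.float64(235.73463850047426)]
217 [np.float64(323.69898326577623), np.float64(253.95773031859488)]
220 [np.float64(323.69643761476095), np.float64(255.54352389665658)]
223 [np.float64(323.6938253961293), np.float64(257.17078525564085)]
[np.float64(346.5554465776275), np.float64(225.1925158726051)]
243 167
scene 217 [np.float64(292.8667101910215), np.float64(225.0445180693156)]
scene 220 [np.float64(292.7605548737297), np.float64(223.94618952323145)]
scene 223 [np.float64(292.6538830388056), np.float64(222.84251686368734)]
```

View pics/w4.png

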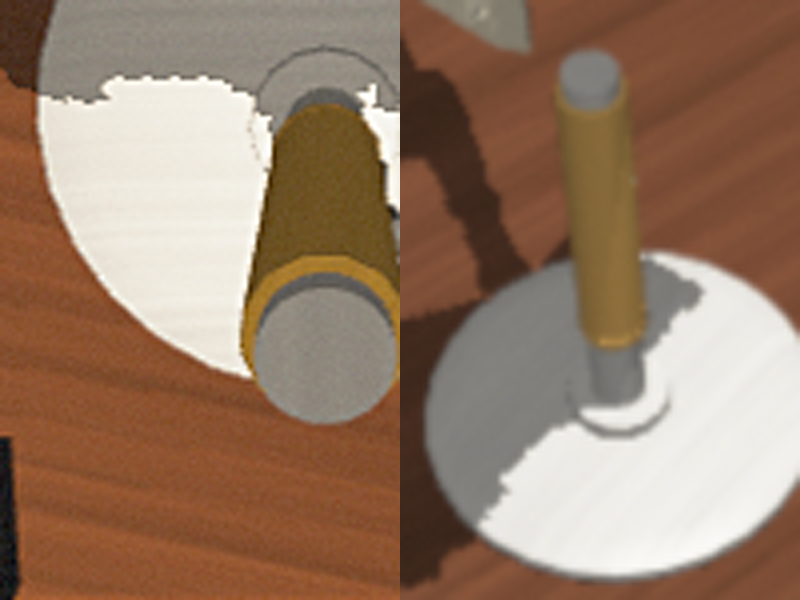

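The sleeve is raised and held, with its top at about 220 mm and the button out at the right. Next I'll check the lock with shut fingers.

```bash
python3 -m handwheel '0 0 0 0 0 0 -1; 0 0 0 0 0 0 -1;0 0 0 0 0 0 -1; 0 0 0 0 0 0 -1; 0 0 0 0 0 0 -1;0 0 0 0 0 0 -1;0 0 0 0 0 0 -1;0 0 0 0 0 0 -1' | grep -E 'pos|width|time'; python3 -m handwheel '0 0 0.1 0 0 0 -1; 0 0 0.2 0 0 0 -1; 0 0 0.3 0 0 0 -1;0 0 0.4 0 0 0 -1;0 0 0.43 0 0 0 -1;0 0 0.45 0 0 0 -1;0 0 0.45 0 0 0 -1'
```

```text
time: 15.23
tool_pos: [499.4, -85.1, 272.6]
grip_width: 24.6
time: 15.82
tool_pos: [499.5, -85.1, 227.6]
tcp_rot: [3.141, -0.0, -2.907]
contact_force: [-0.8, -0.3, 0.8]
grip_width: 0.3
finger_force: 0.0
```

```bash
python3 -m handwheel '0 0 0.01 0 0 0 -1; 0 0 0.02 0 0 0 -1;0 0 0.03 0 0 0 -1;0 0 0.04 0 0 0 -1;0 0 0.045 0 0 0 -1;0 0 0.05 0 0 0 -1' | grep -E 'pos|contact'; python3 -m handwheel '0 0 0.005 0 0 0 -1; 0 0 0.01 0 0 0 -1; 0 0 0.01 0 0 0 -1' | grep -E 'pos|contact'
```

```text
tool_pos: [499.4, -85.1, 222.6]
contact_force: [-0.8, -0.7, -0.6]
tool_pos: [499.4, -85.1, 221.5]
contact_force: [-0.1, 0.2, -0.9]
```

```bash
python3 -m handwheel '0 0 0.005 0 0 0 -1; 0 0 0.005 0 0 0 -1' | grep -E 'pos|contact'; python3 -m handwheel '0 0 0.005 0 0 0 -1; 0 0 0.005 0 0 0 -1' | grep -E 'pos|contact'
```

```text
tool_pos: [499.4, -85.1, 221.0]
contact_force: [-0.2, 0.2, 0.2]
tool_pos: [499.4, -85.1, 220.5]
contact_force: [-0.1, -0.5, -0.5]
```

```bash
python3 -m handwheel '0 0 0.005 0 0 0 -1; 0 0 0.005 0 0 0 -1' | grep -E 'pos|contact'; python3 -m handwheel '0 0 0.005 0 0 0 -1; 0 0 0.005 0 0 0 -1' | grep -E 'pos|contact'
```

```text
tool_pos: [499.4, -85.1, 220.0]
contact_force: [0.9, -0.2, 0.1]
tool_pos: [499.4, -85.1, 219.6]
contact_force: [0.8, -0.2, 0.5]
```

```bash
python3 -m handwheel '0 0 0.005 0 0 0 -1; 0 0 0.005 0 0 0 -1' | grep -E 'pos|contact'; python3 -m handwheel '0 0 0.005 0 0 0 -1; 0 0 0.005 0 0 0 -1' | grep -E 'pos|contact'
```

```text
tool_pos: [499.5, -85.1, 219.4]
contact_force: [0.1, 0.9, 2.3]
tool_pos: [499.5, -85.1, 219.1]
contact_force: [-1.3, 0.2, 5.4]
```

```bash
python3 -m handwheel '0 0 0.005 0 0 0 -1; 0 0 0.005 0 0 0 -1' | grep -E 'pos|contact'
```

```text
tool_pos: [499.5, -85.1, 219.0]
contact_force: [-2.4, 0.6, 7.9]
```

```bash
python3 -m handwheel '0 0 0.005 0 0 0 -1; 0 0 0.005 0 0 0 -1' | grep -E 'pos|contact';python3 -m handwheel '0 0 0.004 0 0 0 -1; 0 0 0.004 0 0 0 -1' | grep -E 'pos|contact'
```

```text
tool_pos: [499.5, -85.1, 218.8]
contact_force: [-3.7, 1.1, 10.2]
tool_pos: [499.5, -85.1, 218.7]
contact_force: [-3.9, 0.2, 11.7]
```

```bash
python3 -m handwheel '-0.002 0 0.005 0 0 0 -1; -0.002 0 0.007 0 0 0 -1; -0.002 0 0.007 0 0 0 -1' | grep -E 'pos|contact'
```

```text
tool_pos: [499.5, -85.1, 218.5]
contact_force: [-5.7, 0.8, 15.4]
```

```bash
python3 -m handwheel '0.006 0 0.004 0 0 0 -1; 0.006 0 0.004 0 0 0 -1; 0.006 0 0.004 0 0 0 -1; 0.006 0 0.004 0 0 0 -1' | grep -E 'pos|contact'
```

```text
tool_pos: [499.5, -85.2, 218.4]
contact_force: [-4.7, 2.5, 16.2]
```

```bash
python3 -m handwheel '0 0 0 0 0 0 -1; 0 0 0 0 0 0 -1; 0 0 0 0 0 0 -1' | grep -E 'pos|contact'
```

```text
tool_pos: [499.5, -85.1, 218.4]
contact_force: [-4.7, 1.9, 17.6]
```

The lock held about 17 N without giving. Now I'll come away.

```bash
python3 -m handwheel '0 0 -0.01 0 0 0 -1; 0 0 -0.03 0 0 0 -1; 0 0 -0.1 0 0 0 -1; 0 0 -0.3 0 0 0 -1; 0 0 -0.6 0 0 0 -1; 0 0 -0.7 0 0 0 -1;0 0 -0.7 0 0 0 -1;0 0 -0.7 0 0 0 -1'
python3 - <<'E'
from h import *
s=shot('scene');w=shot('wrist')
A=cv2.resize(s['frame'][210:330,255:335],(400,600),interpolation=cv2.INTER_CUBIC)
c=proj(w,[499,-84.7,190]);x0,y0=int(c[0])-50,int(c[1])-75;print(x0,y0,proj(w,[499,-84.7,219]))
B=cv2.resize(w['frame'][y0:y0+150,x0:x0+100],(400,600),interpolation=cv2.INTER_CUBIC)
cv2.imwrite('pics/f.png',np.hstack([A,B])[:,:,::-1])
E
```

```text
time: 19.57
tool_pos: [499.0, -85.2, 286.0]
tcp_rot: [-3.141, 0.0, -2.907]
contact_force: [-0.5, 0.5, -1.3]
grip_width: 0.6
finger_force: 0.0
273 162 [np.float64(323.3814431858728), np.float64(249.9927073710986)]
```

View pics/f.png

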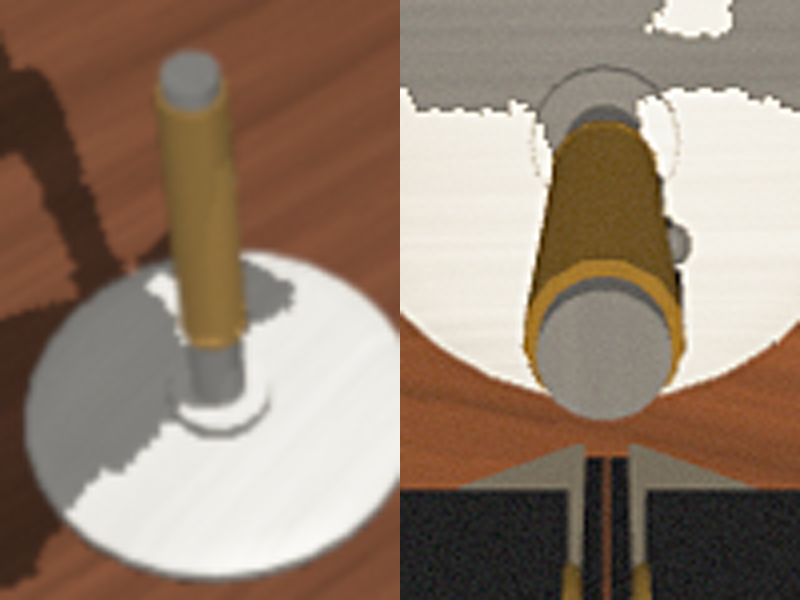

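The button stands out of the middle hole (right crop, 678,242), the top is still at the same height, and the stand hasn't moved.

```bash
python3 -c "
from plant import bot
print(bot.close_job())"
```

```text
the job is handed in; nothing more can be done
None
```

The column is up one hole (about 44 mm) with the button snapped out; the lock held a push of about 17 N, nothing else was touched, and the job is handed in at about 20 s with no verdict returned.

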